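Show a candlestick's foot to the catalogue camera

ROBOT

A 7-joint arm with a two-finger parallel gripper is mounted at the origin on the work surface. World frame = base frame: x ahead of the robot, y to its left, z up, the work surface at z = 0. Lengths are in m, angles in rad, forces in N, time in s.
With the tool pointing down it reaches from about 0.35 to 0.9 m from the base axis. Payload 8.1 kg.
Tool frame: the origin (TCP) lies on the centre line of the jaws, within the pads' length; the fingertips stand arm.tips_ahead ahead of it and the grasp point (between the pads) lies 8 mm behind it (arm.tips_ahead is the distance from the TCP to the fingertips, in m); z points along the fingers, y is the direction in which the jaws open and shut (so a half turn about z gives the same grasp; the last joint's range is limited). The gripper opens to 92 mm and grips with 3 to 60 N. Pads are 19 mm wide; open, the fingers measure 130 mm over their backs; the gripper's body (75 mm by 190 mm) begins 47 mm behind the grasp point.
Start: joints at [-1.336, 0.434, 0.025, 1.573, -0.012, 1.134, -0.075], TCP at [0.207, 0.59, 0.205] pointing down, gripper open.
Joint ranges: [-2.62, 2.62], [-0.44, 2.09], [-1.27, 1.32], [0.08, 2.57], [-1.32, 4.46], [0.12, 2], [-2.74, 2.74]. Speed limits (rad/s): [2.22, 2.22, 3.01, 3.01, 3.14, 3.14, 3.14].

INTERFACE

Orientations are given as a rotation vector (axis times angle).
In Python, from cell import arm gives the robot as it stands. The module is installed in compiled form; this text tells all that it offers.
- The arm moves only by the tool jog_arm, never from a script. Its argument "moves" is a list of rows, each an object with "twist": the turn, a rotation vector about the tool's x, y, z in units of 10 degrees (1.0 is 10 degrees), a list of three; "xyz": the shift along the tool's x, y, z in units of 60 mm (1.0 is 60 mm), a list of three; "grip": the closure, from -1 (fully open) to 1 (shut). A call has 1 to 5 rows; each row is the pose to reach, as a shift and turn from the pose commanded when the call began, along the tool's axes at that moment; what a row does not reach only later rows make up. A row lasts 1/8 s, in which the tool goes at most 62.5 mm and 10.7 degrees, less where a joint would pass 70% of its speed; a pose out of reach is approached as far as the arm can. A call with a gripper value outside its range is refused whole. The fingers move at their own pace and stop on an object; "force" is the grip in N (left out, the last holds). Time passes only in rows, so rows that repeat a pose let the fingers close. It gives the time, the measured TCP pose, the force and the opening at its end, in the units of the state.
- arm.observe(): the state, without advancing time (a new reading comes with each control period).
- arm.get_image(name): name is "side" or "top"; returns the picture (400x640x3 uint8, blue, green, red); there is no depth.
- arm.camera_params(name): a dict with "mtx" (3x3 intrinsics, pixels), "k1" (the pictures are not rectified: a ray, as slopes to the right and down, at radius r is drawn at 1 + k1 r^2 times it, then the intrinsics apply), "T" (4x4, takes a point from camera to world coordinates). Camera axes: x right, y down, z forward; pixel columns grow to the right and rows downward; lengths in m; the calibration is good to about 2 mm. A picture is of the moment at which its call begins. camera_params takes no time and is no camera call.
- arm.sign_off(): hands the job in, once; it reports no verdict.
The state is a dict: "clock": time; "joints": joint angles; "dq": joint speeds; "joint_efforts": joint torques, N m; "position": TCP position; "ee_rot": TCP orientation; "force": force on the tool from outside, world axes, zero at the start; "ft_torque": the same for the moment, N m; "width": opening from 0.0 (shut) to 1.0 (fully open).
Only numpy, scipy, OpenCV 4.12 (cv2) and the standard library are available. Lean on these libraries where they do the work, as an engineer would, in place of code of your own. Each camera call takes 0.05 s, during which the arm holds its last target. There are 200 camera calls.

TASK

Take the brass candlestick out of the cardboard tray and hold it up for the catalogue camera, so that the underside of its square foot squarely faces the lens, centred in front of it at 16 cm, with two of the foot's edges level. Finish still holding it there, in the air and touching nothing but the gripper, and leave the camera and the other objects as they are.

Things in the scene. Friction and masses are not known exactly. Their poses are not given: they have to be found in the camera images.
- candlestick: Plain brass candlestick, 154 mm long, about 0.32 kg, lying level on its side in the tray, on one edge each of its square foot and square drip pan. Origin: on its underside as it lies, below mid-stem. x: along its length towards the foot; z: up as it lies; its centre line is at z = 30 mm. It balances at x = 0
- stem (a point): middle of the candlestick's stem, on the centre line (x = 0, z = 30 mm of the candlestick), a good place to grip; axes as candlestick. The stem is square, 22 x 22 mm, faces along y and z, from x = -55 to +50 mm
- foot (a point): centre of the underside of the foot (x = +70 mm, z = 30 mm of the candlestick); its x axis points straight out of the underside. The foot is the thick square end, 60 x 60 x 12 mm, with a 36 x 36 x 8 mm step towards the stem
- socket (a point): centre of the candlestick's other end (x = -84 mm, z = 30 mm of the candlestick): a round socket of 28 mm diameter, 24 mm long, on the thin square drip pan, 60 x 60 x 5 mm
- tray: open cardboard tray, fixed, 290 x 440 mm (x, y), walls 42 mm high and 6 mm thick; inner floor 6 mm above the bench; may be turned. Origin: centre of its underside. The candlestick lies in one half of it and the ornament stands in the other
- ornament: turned dark wooden ornament, 72 mm diameter, 76 mm high, standing in the tray; leave alone. Origin: centre of its underside
- jar: glass jar with metal cap, 64 mm diameter, 85 mm high, on the bench; leave alone. Origin: centre of its underside
- tape: roll of brown tape, 96 mm diameter, 40 mm high, lying flat on the bench; leave alone. Origin: centre of its underside
- stand: camera stand, fixed, at the far right of the bench: foot plate 130 x 160 x 14 mm, post 22 mm thick, 414 mm high, on the plate. Carries the black camera, which looks back towards the robot and downwards; height, slant and direction differ each time. Origin: on the bench in front of the lens, 130 mm in front of the plate's centre and 150 mm in front of the post; camera looks to its -x
- lens (a point): centre of the camera's front glass, at the end of the round lens barrel (58 mm thick, 34 mm long) on the 92 x 66 mm camera body. Its x axis points backwards into the camera along the optical axis: it looks along -x, 0.25 to 0.6 rad below level. y is level. Friction keeps the camera as set, but a knock moves it
Mind the look-alikes: they are no part of the job. Of the things shaped like the candlestick, the brass one is meant.

How it is judged:
On the way:
1. the candlestick is gripped and lifted clear of the tray (height (world z) of stem above 0.09 m and contact force between candlestick and the fingers above 1 N and contact force between candlestick and tray below 0.1 N), for 0.1 s.
At the end, for the whole second after the job is handed in: Held still in the air by the gripper alone. Foot underside facing the lens within 0.2 rad, its centre 160 mm (+-25) from the glass and within 22 mm of the optical axis sideways and vertically, two foot edges level within 0.2 rad. Camera within 10 mm, other objects within 30 mm of their starts (x of foot in the frame of lens between -0.185 and -0.135 m and y of foot in the frame of lens between -0.022 and 0.022 m and z of foot in the frame of lens between -0.022 and 0.022 m and angle between the x axis of foot and the x axis of lens, either way round below 0.2 rad and x of socket in the frame of lens below -0.26 m and (angle between candlestick's own y axis and vertical between 1.37 and 1.77 rad or angle between candlestick's own z axis and vertical between 1.37 and 1.77 rad) and height (world z) of stem above 0.08 m and contact force between candlestick and the fingers above 1 N and contact force between candlestick and stand below 0.1 N and contact force between candlestick and tray below 0.1 N and contact force between candlestick and ornament below 0.1 N and contact force between candlestick and jar below 0.1 N and contact force between candlestick and tape below 0.1 N and linear speed of candlestick below 0.03 m/s and angular speed of candlestick below 0.2 rad/s and distance of lens from where it was at the start of the episode below 0.01 m and distance of each of ornament, jar, tape from where it was at the start of the episode below 0.03 m); the arm keeps its last pose, push and grip.
It fails at once if the camera is knocked out of place (over 10 mm) (distance of lens from where it was at the start of the episode above 0.01 m).
It fails at once if the ornament, jar or tape is shifted by over 30 mm (distance of any of ornament, jar, tape from where it was at the start of the episode above 0.03 m).
It also fails if it takes over 32 s, if anything falls off the work surface, if the arm or the gripper's body presses on something with over 40 N, if the wrist force passes 120 N, or if a joint passes its speed limit or range.

## Working session

There is one attempt and no reset: what is moved stays moved. The work goes in short steps, Python scripts to look and compute and a tool call to move; the robot and the scene stay as the last step left them, time stands still between calls to the robot, and variables do not carry over. Pictures are saved under pics/ and viewed, about 8 in all and at most 12, crops included, and the job is handed in when it is done.

Besides the shell and the picture viewer there is one more tool, called as a command line: name --argument value ..., lists and objects as JSON in quotes. jog_arm: Moves the arm, as the interface text tells. Its arguments: {"type":"object","properties":{"moves":{"type":"array","items":{"type":"object","properties":{"twist":{"type":"array","items":{"type":"number"}},"xyz":{"type":"array","items":{"type":"number"}},"grip":{"type":"number"}}}},"force":{"type":"number"}},"required":["moves"]}

```bash
mkdir -p pics; python3 - <<'E'
from cell import arm
import cv2
for n in("side","top"):
    cv2.imwrite(f"pics/{n}0.png",arm.get_image(n)); p=arm.camera_params(n); print(n,p["mtx"].tolist(),p["k1"],p["T"].round(4).tolist())
print(arm.tips_ahead,arm.observe())
E
```

```text
side [[362.2217698661299, 0.0, 321.61271954784223], [0.0, 362.2217698661299, 204.24637083570167], [0.0, 0.0, 1.0]] -0.0007878829981105724 [[0.8642, -0.2584, 0.4318, 0.0667], [-0.5031, -0.4587, 0.7324, -0.7001], [0.0089, -0.8502, -0.5264, 0.7057], [0.0, 0.0, 0.0, 1.0]]
top [[446.2954069261039, 0.0, 319.65647236135834], [0.0, 446.2954069261039, 203.3824147231028], [0.0, 0.0, 1.0]] -0.015139292505151163 [[0.0154, -0.9882, 0.1524, 0.2983], [-0.9997, -0.0183, -0.0178, 0.0547], [0.0204, -0.1521, -0.9882, 1.5773], [0.0, 0.0, 0.0, 1.0]]
0.011 {'clock': 0.1, 'joints': array([-1.33561249,  0.43511385,  0.02496446,  1.57402313, -0.01161121,
        1.13399519, -0.07511284]), 'dq': array([ 0.00159717, -0.00298569, -0.00193286, -0.00355526,  0.00111893,
       -0.00030649,  0.00058291]), 'joint_efforts': array([ 2.67940108e-03, -6.69120884e+01,  9.87802595e-01, -3.15146112e+01,
       -6.05549128e-02,  3.74273874e-02,  1.81744207e-05]), 'position': array([0.2070027 , 0.58919705, 0.20384129]), 'ee_rot': array([-5.28172134e-01, -3.09675025e+00,  2.18184908e-03]), 'force': array([-0.22859862, -0.33701393,  0.74373274]), 'ft_torque': array([-0.00345713, -0.01799964, -0.00511838]), 'width': 0.9976238859741888}
```

View pics/side0.png

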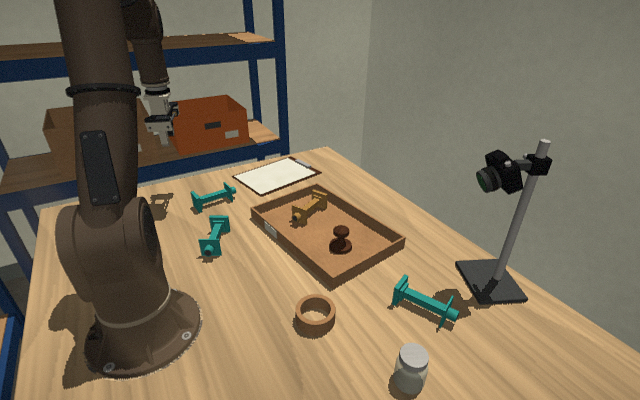

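View pics/top0.png

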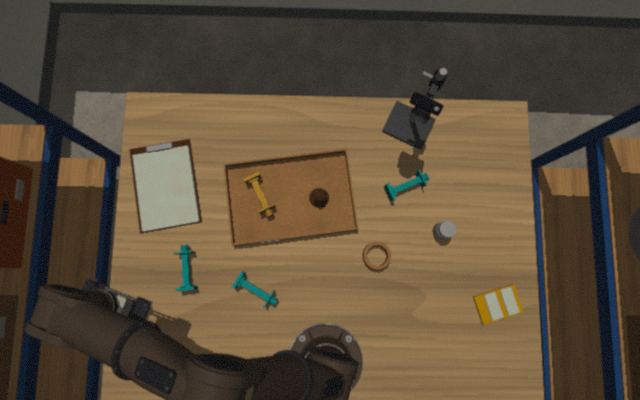

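The brass candlestick is at top (259,195) and side (310,207), inside the tray. The look-alikes are teal: top (186,268), (256,289), (407,186) and side (213,197), (214,237), (425,302). The lens is at side (487,180) and about top (432,102). Next I make one close crop montage.

```bash
python3 - <<'E'
import cv2,numpy as np
s=cv2.imread("pics/side0.png");t=cv2.imread("pics/top0.png")
def c(im,x,y,w,h,k): 
    return cv2.resize(im[y:y+h,x:x+w],None,fx=k,fy=k,interpolation=cv2.INTER_CUBIC)
a=c(t,235,160,50,37*1+23,5*1); 
a=cv2.resize(t[165:225,230:310],(400,300),interpolation=cv2.INTER_CUBIC)  #k5
b=cv2.resize(s[180:240,270:350],(400,300),interpolation=cv2.INTER_CUBIC)
d=cv2.resize(t[60:120,390:470],(400,300),interpolation=cv2.INTER_CUBIC)
e=cv2.resize(s[145:205,470:550],(400,300),interpolation=cv2.INTER_CUBIC)
m=np.vstack([np.hstack([a,b]),np.hstack([d,e])])
m=np.clip(m.astype(float)*1.6,0,255).astype(np.uint8)
cv2.imwrite("pics/m.png",m)
E
```

```text
(no output)
```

View pics/m.png

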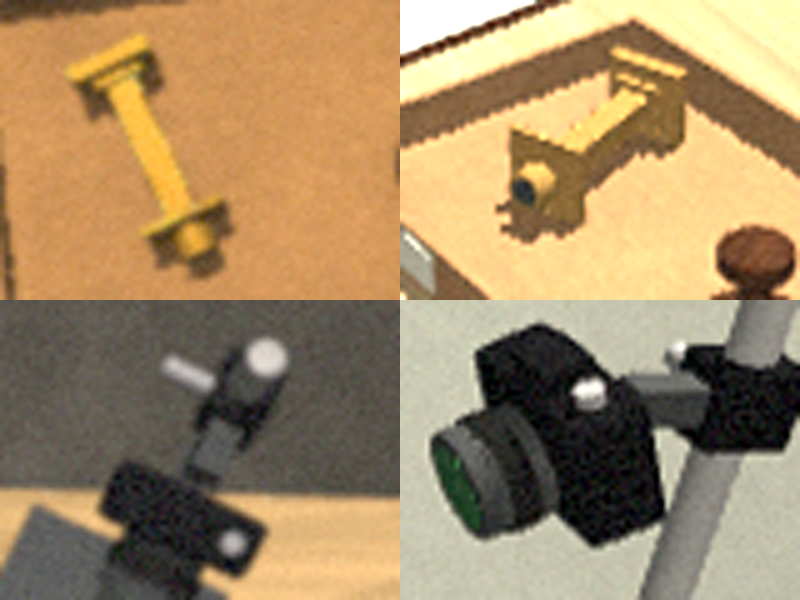

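The crops confirm the brass one: its foot (thick, stepped) is at the far end, top crop (107,55) and side crop (650,60), and its socket is towards the robot. The next crop is a larger view of the lens.

```bash
python3 - <<'E'
import cv2,numpy as np
s=cv2.imread("pics/side0.png");t=cv2.imread("pics/top0.png")
d=cv2.resize(t[85:145,380:460],(800,600),interpolation=cv2.INTER_CUBIC)[:, :400+400]
d=cv2.resize(t[85:160,400:450],(400,600),interpolation=cv2.INTER_CUBIC) # k8, origin 400,85
e=cv2.resize(s[145:205,472:526],(432,480),interpolation=cv2.INTER_CUBIC)[:,:400]; e=np.vstack([e,np.zeros((120,400,3),np.uint8)]) #k8 origin 472,145
m=np.hstack([d,e]).astype(float)
m=255*np.clip(m/255,0,1)**.5
cv2.imwrite("pics/m2.png",m.astype(np.uint8))
E
```

```text
(no output)
```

View pics/m2.png

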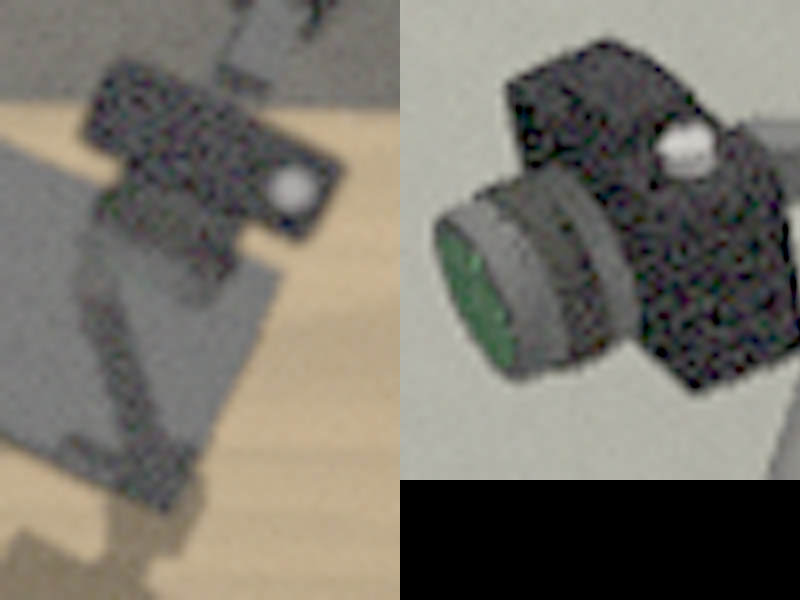

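```bash
cat > h.py <<'E'
from cell import arm
import numpy as np, cv2
from scipy.spatial.transform import Rotation as R
from scipy.optimize import least_squares
P={n:arm.camera_params(n) for n in("side","top")}
def proj(n,X):
    p=P[n]; Ti=np.linalg.inv(p["T"]); c=np.atleast_2d(X)@Ti[:3,:3].T+Ti[:3,3]
    s=c[:,:2]/c[:,2:]; s=s*(1+p["k1"]*(s**2).sum(1,keepdims=True))
    return s*[p["mtx"][0,0],p["mtx"][1,1]]+p["mtx"][:2,2]
def mont(pts,o,k): return (np.array(pts,float)+.5)/k-.5+o
E
python3 - <<'E'
from h import *
# candlestick
mt=np.array([[70,30,60],[70,-30,60],[-57,30,60],[-57,-30,60]])/1e3
pt=mont([[67,72],[147,38],[143,233],[225,203]],[230,165],5)
ms=np.array([[70,30,60],[70,-30,60],[-60,30,60],[-60,-30,60],[-60,-30,0],[-84,0,30]])/1e3
ps=mont([[212,48],[287,72],[112,128],[187,155],[183,225],[124,188]],[270,180],5)
def res(v):
    r=R.from_euler("ZY",[v[3],v[4]]); f=lambda m:r.apply(m)+v[:3]
    return np.r_[proj("top",f(mt))-pt,proj("side",f(ms))-ps]
s=least_squares(lambda v:res(v).ravel(),[.55,.2,0.006,.4,0]); print("candle",s.x.round(4)); print(res(s.x).round(1).tolist())
print("foot",(R.from_euler("ZY",s.x[3:]).apply([.07,0,.03])+s.x[:3]))
L=lambda D,l:np.array([[34+(D if b else 0),y,z] for b,y,z in l])/1e3
pt2=mont([[80,132],[305,240],[120,60],[348,165]],[400,85],8)
ps2=mont([[105,85],[205,38],[297,392],[400,345],[77,297]],[472,145],8)
def res2(v):
    r=R.from_euler("ZY",[v[3],v[4]]); D=v[5]*1e3; f=lambda m:r.apply(m)+v[:3]
    a=L(D,[(0,46,33),(0,-46,33),(1,46,33),(1,-46,33)])
    b=np.vstack([L(D,[(0,46,33),(1,46,33),(0,-46,-33),(1,-46,-33)]),[[0,0,0]]])
    return np.r_[proj("top",f(a))-pt2,proj("side",f(b))-ps2]
# +Y rotation tilts x down; x axis into camera points UP => negative
s=least_squares(lambda v:res2(v).ravel(),[.8,-.2,.35,-.4,-.4,.05]); print("lens",s.x.round(4)); print(res2(s.x).round(1).tolist())
r=R.from_euler("ZY",s.x[3:5]); a=np.linspace(0,6.3,9)
# tray corners, objects
for nm,q,z in[("traycorners",[[225,165],[346,151],[357,232],[233,247]],.045),("orn",[[319,197]],.06),("jar",[[445,230]],.08),("tape",[[377,256]],.04)]:
    p=P["top"]
    for u in q:
        g=least_squares(lambda w:(proj("top",[w[0],w[1],z])-u).ravel(),[.5,0]).x; print(nm,g.round(3))
E
```

```text
candle [0.563  0.2323 0.009  0.4866 0.0258]
[[0.1, -0.3], [-0.2, -1.1], [0.9, 0.0], [0.4, -1.9], [0.2, 0.2], [-0.4, -0.1], [-1.2, -0.5], [-1.2, -0.7], [-0.4, 0.7], [-0.3, 1.0]]
foot [0.62551996 0.26536457 0.0371641 ]
lens [ 0.7538 -0.2531  0.3195 -0.4667 -0.4844  0.0297]
[[-0.6, -0.3], [0.1, 0.7], [-0.6, -0.9], [0.0, 0.6], [-0.9, -1.2], [-0.9, -1.1], [0.6, 1.7], [1.1, 1.8], [0.4, -1.2]]
traycorners [0.665 0.361]
traycorners [ 0.724 -0.063]
traycorners [ 0.437 -0.103]
traycorners [0.379 0.32 ]
orn [0.555 0.03 ]
jar [ 0.446 -0.398]
tape [ 0.356 -0.173]
```

Lens fit is about (0.754,-0.253,0.320), azimuth -0.467, tilt 0.484. Candlestick is at (0.563,0.232) with yaw 0.487. Both fits leave residuals under 2 px, so I plan the moves now.

```bash
cat >> h.py <<'E'
YC=.4866; Lp=np.array([.7538,-.2531,.3195]); LR=R.from_euler("ZY",[-.4667,-.4844]).as_matrix()
F=np.diag([-1.,1,-1])            # tool = [-x, y, -z] of the candlestick
def plan(G,Rc,n=5):
    """row from the present pose to grasp point G with candlestick axes Rc"""
    o=arm.observe(); Rt=R.from_rotvec(o["ee_rot"]); Rg=Rc@F; t=np.array(G)+.008*Rg[:,2]
    print("xyz",(Rt.inv().apply(t-o["position"])/.06).round(2),"twist",(np.degrees((Rt.inv()*R.from_matrix(Rg)).as_rotvec())/10).round(2),"clock",o["clock"],o["width"])
Rz=lambda a:R.from_euler("Z",a).as_matrix()
E
python3 - <<'E'
from h import *
plan([.563,.232,.17],Rz(YC))
E
```

```text
xyz [-7.57 -3.65  0.7 ] twist [-0.01 -0.   -4.72] clock 0.1 0.9976238859741888
```

jog_arm --moves '[{"xyz":[-0.7,-0.35,0],"twist":[0,0,-0.5],"grip":-1},{"xyz":[-1.5,-0.7,0],"twist":[0,0,-1],"grip":-1},{"xyz":[-2.3,-1.1,0],"twist":[0,0,-1.5],"grip":-1},{"xyz":[-3.1,-1.5,0.1],"twist":[0,0,-2],"grip":-1},{"xyz":[-3.8,-1.8,0.2],"twist":[0,0,-2.4],"grip":-1}]'

```text
clock: 0.72
position: [0.3878, 0.4102, 0.1923]
ee_rot: [-0.13, 3.139, -0.001]
force: [1.3, 0.1, 0.4]
width: 1.001
```

```bash
python3 -c "
from h import *
plan([.563,.232,.17],Rz(YC))"
```

```text
xyz [-2.67 -3.2   0.51] twist [-0.   -0.   -2.31] clock 0.725 1.0006742228916365
```

jog_arm --moves '[{"xyz":[-0.6,-0.7,0.1],"twist":[0,0,-0.5],"grip":-1},{"xyz":[-1.2,-1.4,0.2],"twist":[0,0,-1],"grip":-1},{"xyz":[-1.8,-2.1,0.3],"twist":[0,0,-1.5],"grip":-1},{"xyz":[-2.3,-2.8,0.45],"twist":[0,0,-2],"grip":-1},{"xyz":[-2.5,-3.1,0.5],"twist":[0,0,-2.3],"grip":-1}]'

```text
clock: 1.35
position: [0.5527, 0.2348, 0.1615]
ee_rot: [0.747, -3.05, 0.003]
force: [-0.7, 1.1, -0.1]
width: 0.997
```

jog_arm --moves '[{"xyz":[0,0,0],"grip":-1},{"xyz":[0,0,0],"grip":-1}]'

```text
invalid input at $.moves[0]: expected keys twist, xyz, grip
```

```bash
python3 - <<'E'
from h import *
plan([.563,.232,.037],Rz(YC)); print(arm.observe()["joints"].round(2))
s=arm.get_image("side");t=arm.get_image("top")
a=cv2.resize(t[150:250,220:320],(400,400),interpolation=3);b=cv2.resize(s[150:250,260:360],(400,400),interpolation=3)
cv2.imwrite("pics/m3.png",np.clip(np.hstack([a,b])*1.5,0,255).astype(np.uint8))
E
```

```text
xyz [-0.13 -0.12  2.21] twist [-0.01 -0.01 -0.04] clock 1.35 0.9971222939926462
[-0.49  0.43 -0.01  1.69  0.01  1.02  1.55]
```

View pics/m3.png

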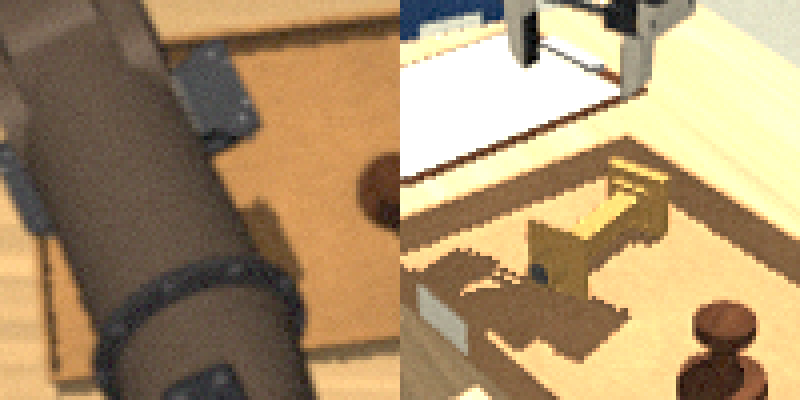

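The gripper is over the tray (side crop, fingers at (520,40) and (635,75)), the candlestick is undisturbed at side crop (600,225), and the arm hides it in the top view. I descend.

jog_arm --moves '[{"xyz":[-0.1,-0.1,0.6],"twist":[0,0,0],"grip":-1},{"xyz":[-0.1,-0.1,1.2],"twist":[0,0,0],"grip":-1},{"xyz":[-0.1,-0.1,1.7],"twist":[0,0,0],"grip":-1},{"xyz":[-0.12,-0.12,2.1],"twist":[0,0,0],"grip":-1},{"xyz":[-0.12,-0.12,2.2],"twist":[0,0,0],"grip":-1}]'

```text
clock: 2.08
position: [0.5589, 0.2367, 0.0291]
ee_rot: [0.751, -3.048, -0.0]
force: [-1.3, -0.5, 0.2]
width: 0.999
```

```bash
python3 - <<'E'
from h import *
plan([.563,.232,.037],Rz(YC)); print(arm.observe()["force"])
s=arm.get_image("side")
cv2.imwrite("pics/m4.png",np.clip(cv2.resize(s[160:240,270:350],(560,560),interpolation=3)*1.5,0,255).astype(np.uint8))
E
```

```text
xyz [-0.02 -0.1   0.  ] twist [ 0.   -0.02 -0.02] clock 2.075 0.9986170422859345
[-1.3009332  -0.45995384  0.17252823]
```

View pics/m4.png

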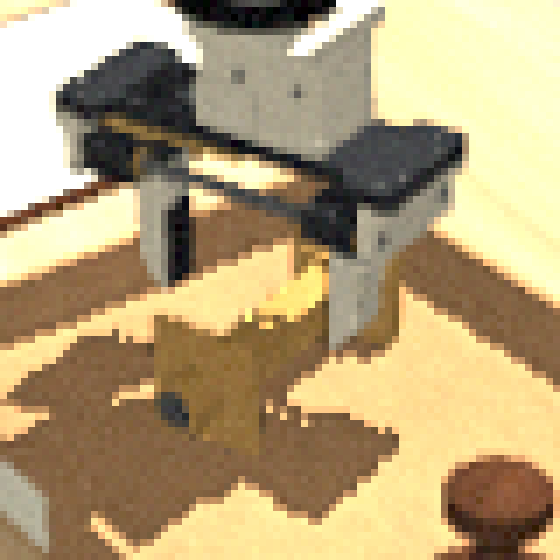

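The fingers straddle the stem: left finger at crop (165,270), right at (350,330), stem between them. I close.

jog_arm --moves '[{"xyz":[0,-0.1,0],"twist":[0,0,0],"grip":-1},{"xyz":[0,-0.1,0],"twist":[0,0,0],"grip":1},{"xyz":[0,-0.1,0],"twist":[0,0,0],"grip":1},{"xyz":[0,-0.1,0],"twist":[0,0,0],"grip":1},{"xyz":[0,-0.1,0],"twist":[0,0,0],"grip":1}]' --force 45

```text
clock: 2.75
position: [0.5635, 0.2307, 0.0307]
ee_rot: [-0.75, 3.05, 0.0]
force: [0.2, 0.3, 0.1]
width: 0.616
```

jog_arm --moves '[{"xyz":[0,0,0],"twist":[0,0,0],"grip":1},{"xyz":[0,0,0],"twist":[0,0,0],"grip":1},{"xyz":[0,0,0],"twist":[0,0,0],"grip":1},{"xyz":[0,0,0],"twist":[0,0,0],"grip":1}]'

```text
clock: 3.25
position: [0.5635, 0.2306, 0.0305]
ee_rot: [0.75, -3.051, -0.0]
force: [-1.5, 0.2, -0.3]
width: 0.18
```

jog_arm --moves '[{"xyz":[0,0,0],"twist":[0,0,0],"grip":1},{"xyz":[0,0,0],"twist":[0,0,0],"grip":1}]'

```text
clock: 3.5
position: [0.5636, 0.2306, 0.0305]
ee_rot: [-0.75, 3.051, 0.0]
force: [0.1, 0.5, 0.0]
width: 0.006
```

```bash
python3 - <<'E'
from h import *
s=arm.get_image("side"); print(arm.observe()["width"])
cv2.imwrite("pics/m5.png",np.clip(cv2.resize(s[160:240,270:350],(560,560),interpolation=3)*1.5,0,255).astype(np.uint8))
E
```

```text
0.007609365959373543
```

View pics/m5.png

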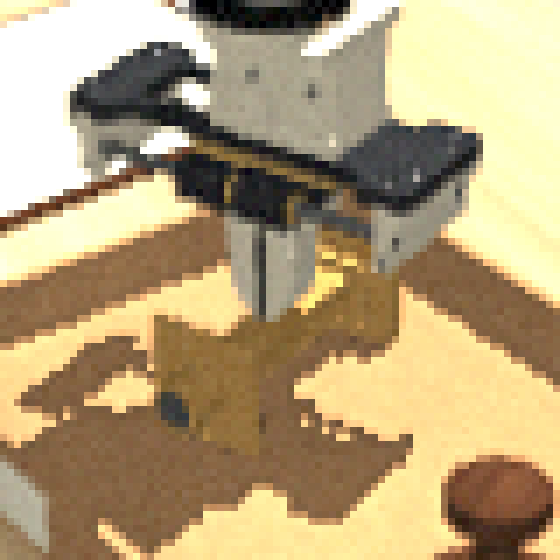

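```bash
python3 - <<'E'
from h import *
o=arm.observe();p=o["position"]; z=R.from_rotvec(o["ee_rot"]).as_matrix()[:,2]
for d in(.011,0,-.008,-.03): print(d,((proj("side",p+d*z)[0]-[270,160])*7).round())
f=lambda m:R.from_euler("Z",.4866).apply(m)+[.563,.2323,.0075]
m=np.array([[70,30,60],[70,-30,60],[70,-30,0],[50,-11,41],[50,11,41],[-55,-11,41],[-55,11,41],[-60,30,60],[-60,-30,60],[-60,-30,0],[-60,30,0],[0,-11,19]])/1e3
print((( proj("side",f(m))-[270,160])*7).round().tolist())
E
```

```text
0.011 [271. 366.]
0 [270. 348.]
-0.008 [270. 334.]
-0.03 [270. 296.]
[[294.0, 206.0], [394.0, 238.0], [393.0, 339.0], [341.0, 277.0], [304.0, 265.0], [222.0, 374.0], [184.0, 360.0], [144.0, 319.0], [249.0, 356.0], [251.0, 462.0], [149.0, 424.0], [286.0, 360.0]]
```

```bash
python3 - <<'E'
from h import *
p=np.array([.5545,.2355,.1615])
for dz in(-.011,0,.02): print(proj("side",p+[0,0,dz])) 
p=np.array([.207,.5892,.2038]); print(proj("side",p-[0,0,.011]),proj("top",p-[0,0,.011]))
s=cv2.imread("pics/side0.png"); t=cv2.imread("pics/top0.png")
cv2.imwrite("pics/m6.png",np.hstack([cv2.resize(s[90:150,130:190],(400,400),interpolation=3),cv2.resize(t[270:330,70:170],(666,400),interpolation=3)[:,:400]]))
E
```

```text
[[305.11250263 178.86627011]]
[[305.06154883 175.87698702]]
[[304.96762036 170.36626375]]
[[170.48160532 149.7936431 ]] [[133.08671664 299.64725403]]
```

View pics/m6.png

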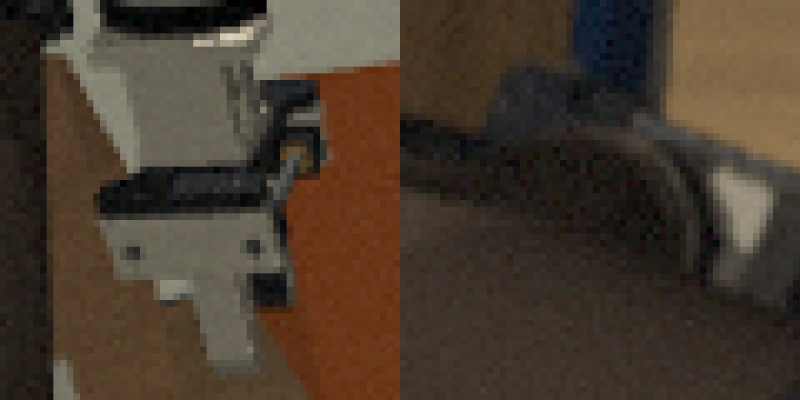

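The fingers shut fully (width 0) above the stem. In three pictures the fingertips sit about 30 mm higher than the reported pose implies (e.g. hover: seen (305,170), expected (305,179)). So the true tool is about 30 mm higher or shorter than stated. I'll open, check horizontally in the top view, then go lower.

jog_arm --moves '[{"xyz":[0,0,-0.1],"twist":[0,0,0],"grip":-1},{"xyz":[0,0,-0.1],"twist":[0,0,0],"grip":-1},{"xyz":[0,0,-0.1],"twist":[0,0,0],"grip":-1},{"xyz":[0,0,-0.1],"twist":[0,0,0],"grip":-1},{"xyz":[0,0,-0.1],"twist":[0,0,0],"grip":-1}]'

```text
clock: 4.18
position: [0.5635, 0.2306, 0.0365]
ee_rot: [0.75, -3.051, 0.0]
force: [-0.2, -0.2, -0.1]
width: 0.5
```

jog_arm --moves '[{"xyz":[0,0,0],"twist":[0,0,0],"grip":-1},{"xyz":[0,0,0],"twist":[0,0,0],"grip":-1},{"xyz":[0,0,0],"twist":[0,0,0],"grip":-1},{"xyz":[0,0,0],"twist":[0,0,0],"grip":-1},{"xyz":[0,0,0],"twist":[0,0,0],"grip":-1}]'

```text
clock: 4.8
position: [0.5635, 0.2306, 0.0365]
ee_rot: [0.75, -3.051, -0.0]
force: [-0.3, 0.4, 0.1]
width: 0.988
```

```bash
python3 - <<'E'
from h import *
o=arm.observe(); print(o["width"],o["position"],o["force"])
for h in(.05,.08,.11,.14): print(h,proj("top",[.5545,.2355,.1615+h]),proj("side",[.5545,.2355,.1615+h]))
# tool axis line: project wrist direction
E
```

```text
0.9879643779056904 [0.56352885 0.23057993 0.03652895] [-0.31014144  0.44339453  0.05844199]
0.05 [[253.73521214 187.6806195 ]] [[304.82353249 161.91205198]]
0.08 [[252.49654726 185.83602444]] [[304.67546974 153.22377382]]
0.11 [[251.20260466 183.90904462]] [[304.52326573 144.29159681]]
0.14 [[249.84960302 181.89403976]] [[304.36674472 135.10513139]]
```

jog_arm --moves '[{"xyz":[0,0,0.2],"twist":[0,0,0],"grip":-1},{"xyz":[0,0,0.4],"twist":[0,0,0],"grip":-1},{"xyz":[0,0,0.5],"twist":[0,0,0],"grip":-1},{"xyz":[0,0,0.58],"twist":[0,0,0],"grip":-1},{"xyz":[0,0,0.6],"twist":[0,0,0],"grip":-1}]'

```text
clock: 5.42
position: [0.5634, 0.2305, 0.0001]
ee_rot: [0.75, -3.05, 0.0]
force: [0.1, 0.1, 1.0]
width: 0.998
```

jog_arm --moves '[{"xyz":[0,0,0],"twist":[0,0,0],"grip":1},{"xyz":[0,0,0],"twist":[0,0,0],"grip":1},{"xyz":[0,0,0],"twist":[0,0,0],"grip":1},{"xyz":[0,0,0],"twist":[0,0,0],"grip":1},{"xyz":[0,0,0],"twist":[0,0,0],"grip":1}]'

```text
clock: 6.05
position: [0.5636, 0.2306, 0.0006]
ee_rot: [-0.75, 3.051, 0.0]
force: [-0.2, -0.2, -0.4]
width: 0.506
```

jog_arm --moves '[{"xyz":[0,0,0],"twist":[0,0,0],"grip":1},{"xyz":[0,0,0],"twist":[0,0,0],"grip":1},{"xyz":[0,0,0],"twist":[0,0,0],"grip":1},{"xyz":[0,0,0],"twist":[0,0,0],"grip":1},{"xyz":[0,0,0],"twist":[0,0,0],"grip":1}]'

```text
clock: 6.68
position: [0.5634, 0.2308, 0.0005]
ee_rot: [0.751, -3.051, -0.0]
force: [-1.7, 1.4, 0.4]
width: 0.242
```

Width 0.242 is about 22 mm, so the stem is gripped. I lift.

jog_arm --moves '[{"xyz":[0,0,-0.2],"twist":[0,0,0],"grip":1},{"xyz":[0,0,-0.8],"twist":[0,0,0],"grip":1},{"xyz":[0,0,-1.5],"twist":[0,0,0],"grip":1},{"xyz":[0,0,-2.2],"twist":[0,0,0],"grip":1},{"xyz":[0,0,-2.9],"twist":[0,0,0],"grip":1}]'

```text
clock: 7.3
position: [0.5633, 0.23, 0.1765]
ee_rot: [-0.75, 3.051, -0.001]
force: [0.4, 0.3, -3.1]
width: 0.24
```

jog_arm --moves '[{"xyz":[0,0,-0.3],"twist":[0,0,0],"grip":1},{"xyz":[0,0,-0.4],"twist":[0,0,0],"grip":1},{"xyz":[0,0,-0.4],"twist":[0,0,0],"grip":1}]'

```text
clock: 7.68
position: [0.5633, 0.2302, 0.1984]
ee_rot: [0.75, -3.05, 0.0]
force: [-0.4, 1.0, -3.2]
width: 0.236
```

```bash
sed -i 's/t=np.array(G)+.008\*Rg\[:,2\]/t=np.array(G)+.039*Rg[:,2]/' h.py; python3 - <<'E'
from h import *
T=Lp-LR[:,0]*.23; print("stem target",T)
print(arm.observe()["force"])
plan(T,LR); plan(T-LR[:,0]*.1+[0,0,.04],LR)
E
```

```text
stem target [ 0.5720274  -0.16151908  0.21239418]
[-0.38109423  0.95233866 -3.15393939]
xyz [ 2.72 -6.1   0.34] twist [ 1.31 -2.56  5.33] clock 7.675 0.23590824130610333
xyz [ 3.58 -4.9   0.45] twist [ 1.31 -2.56  5.33] clock 7.675 0.23590824130610333
```

Lifted: the wrist carries 3.1 N. I go to a standoff 10 cm back along the optical axis.

jog_arm --moves '[{"xyz":[0.2,-0.3,0],"twist":[0.08,-0.15,0.3],"grip":1},{"xyz":[0.6,-0.8,0],"twist":[0.22,-0.43,0.9],"grip":1},{"xyz":[1.0,-1.4,0],"twist":[0.37,-0.72,1.5],"grip":1},{"xyz":[1.4,-1.9,0],"twist":[0.52,-1.0,2.1],"grip":1},{"xyz":[1.8,-2.5,0.1],"twist":[0.65,-1.28,2.7],"grip":1}]'

```text
clock: 8.3
position: [0.5364, 0.0464, 0.1916]
ee_rot: [-0.008, 2.898, -0.082]
force: [0.5, -1.2, -2.8]
width: 0.233
```

```bash
python3 - <<'E'
from h import *
T=Lp-LR[:,0]*.23
plan(T-LR[:,0]*.1+[0,0,.04],LR)
E
```

```text
xyz [ 0.56 -2.91  0.38] twist [ 0.65 -1.29  2.61] clock 8.3 0.2329145797440666
```

jog_arm --moves '[{"xyz":[0.1,-0.5,0],"twist":[0.13,-0.25,0.5],"grip":1},{"xyz":[0.2,-1.1,0.1],"twist":[0.26,-0.5,1.0],"grip":1},{"xyz":[0.3,-1.7,0.2],"twist":[0.4,-0.8,1.6],"grip":1},{"xyz":[0.45,-2.3,0.3],"twist":[0.55,-1.05,2.1],"grip":1},{"xyz":[0.55,-2.7,0.35],"twist":[0.65,-1.28,2.55],"grip":1}]'

```text
clock: 8.93
position: [0.5086, -0.1174, 0.1719]
ee_rot: [0.604, 2.6, -0.155]
force: [1.3, -0.6, -2.7]
width: 0.237
```

jog_arm --moves '[{"xyz":[0,0,0],"twist":[0,0,0],"grip":1},{"xyz":[0,0,0],"twist":[0,0,0],"grip":1}]'

```text
clock: 9.18
position: [0.5109, -0.115, 0.1732]
ee_rot: [0.596, 2.601, -0.153]
force: [0.3, 0.3, -3.5]
width: 0.233
```

```bash
python3 - <<'E'
from h import *
T=Lp-LR[:,0]*.23
plan(T,LR); o=arm.observe(); print(o["joints"].round(2))
Rt=R.from_rotvec(o["ee_rot"]).as_matrix(); G=o["position"]-.039*Rt[:,2]
Rc=Rt@F
pt=np.array([[70,y,z] for y in(30,-30) for z in(-30,30)]+[[-84,0,0],[0,0,0]])/1e3
X=G+pt@Rc.T
s=arm.get_image("side");t=arm.get_image("top")
a=cv2.resize(t[60:260,290:490],(800,800),interpolation=3)[100:700,:400*2]
def cr(im,n,x,y,k):
    w=400//k; h=600//k; c=im[y:y+h,x:x+w]; c=cv2.resize(c,None,fx=k,fy=k,interpolation=3)
    c=(255*np.clip(c/255.,0,1)**.6).astype(np.uint8)
    for q in proj(n,X): cv2.circle(c,tuple(((q-[x,y])*k).round().astype(int)),3,(0,0,255),1)
    return c
print(proj("side",X).round().tolist(),proj("top",X).round().tolist())
cv2.imwrite("pics/m7.png",np.hstack([cr(t,"top",350,60,4),cr(s,"side",400,130,4)]))
E
```

```text
xyz [-1.42 -0.26  0.66] twist [ 0.02 -0.01  0.09] clock 9.175 0.2333599136358514
[-0.4   0.07  0.37  2.31  0.55  0.39  0.62]
[[378.0, 211.0], [368.0, 193.0], [383.0, 225.0], [373.0, 206.0], [319.0, 235.0], [349.0, 221.0]] [[366.0, 183.0], [364.0, 187.0], [383.0, 191.0], [382.0, 196.0], [352.0, 231.0], [364.0, 209.0]]
```

View pics/m7.png

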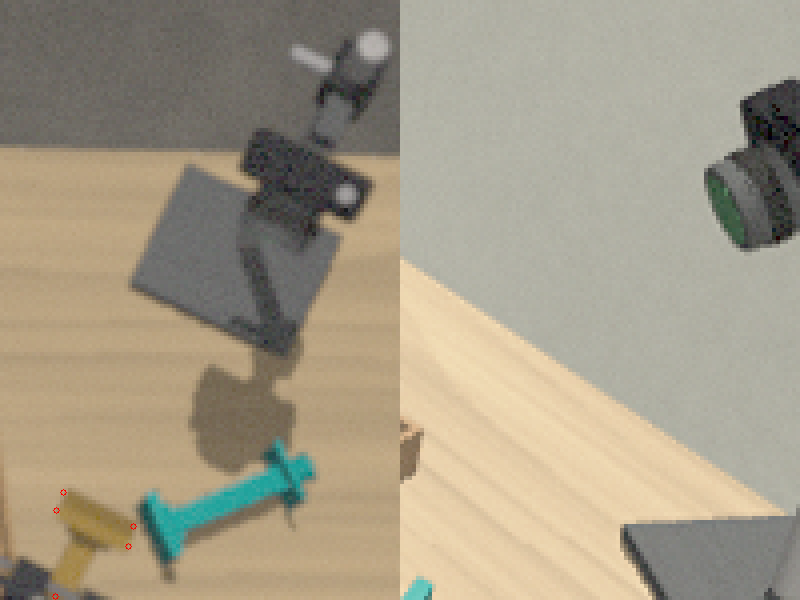

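The top view shows the brass foot at crop (97,520), matching the predicted corners to about 1–2 px. The camera is undisturbed. I go to the final pose.

jog_arm --moves '[{"xyz":[-0.3,-0.05,0.15],"twist":[0,0,0.05],"grip":1},{"xyz":[-0.7,-0.15,0.3],"twist":[0,0,0.1],"grip":1},{"xyz":[-1.0,-0.2,0.5],"twist":[0,0,0.1],"grip":1},{"xyz":[-1.3,-0.25,0.6],"twist":[0,0,0.1],"grip":1},{"xyz":[-1.42,-0.26,0.66],"twist":[0,0,0.1],"grip":1}]'

```text
clock: 9.9
position: [0.5894, -0.171, 0.1782]
ee_rot: [0.621, 2.593, -0.148]
force: [-0.6, 1.7, -3.7]
width: 0.236
```

jog_arm --moves '[{"xyz":[0,0,0],"twist":[0,0,0],"grip":1},{"xyz":[0,0,0],"twist":[0,0,0],"grip":1},{"xyz":[0,0,0],"twist":[0,0,0],"grip":1},{"xyz":[0,0,0],"twist":[0,0,0],"grip":1}]'

```text
clock: 10.4
position: [0.5881, -0.1705, 0.1781]
ee_rot: [0.62, 2.594, -0.147]
force: [0.1, -0.3, -3.0]
width: 0.234
```

```bash
python3 - <<'E'
from h import *
plan(Lp-LR[:,0]*.23,LR); o=arm.observe()
Rt=R.from_rotvec(o["ee_rot"]).as_matrix(); G=o["position"]-.039*Rt[:,2]
pt=np.array([[70,y,z] for y in(30,-30) for z in(-30,30)]+[[-84,0,0],[0,0,0]])/1e3
X=G+pt@(Rt@F).T
def cr(im,n,x,y,k):
    w=400//k; h=600//k; c=im[y:y+h,x:x+w]; c=cv2.resize(c,(400,600),interpolation=3)
    return (255*np.clip(c/255.,0,1)**.6).astype(np.uint8)
s=arm.get_image("side");t=arm.get_image("top")
print(((proj("top",X)-[350,95])*5).round().tolist(),((proj("side",X)-[360,120])*5).round().tolist())
cv2.imwrite("pics/side_f.png",s);cv2.imwrite("pics/top_f.png",t)
cv2.imwrite("pics/m8.png",np.hstack([cr(t,"top",350,95,5),cr(s,"side",360,120,5)]))
E
```

```text
xyz [0.   0.01 0.  ] twist [ 0.02 -0.01 -0.02] clock 10.4 0.2342849031033439
[[171.0, 319.0], [165.0, 337.0], [256.0, 363.0], [254.0, 383.0], [96.0, 561.0], [158.0, 448.0]] [[284.0, 460.0], [243.0, 369.0], [320.0, 530.0], [278.0, 436.0], [-14.0, 578.0], [144.0, 508.0]]
```

View pics/m8.png

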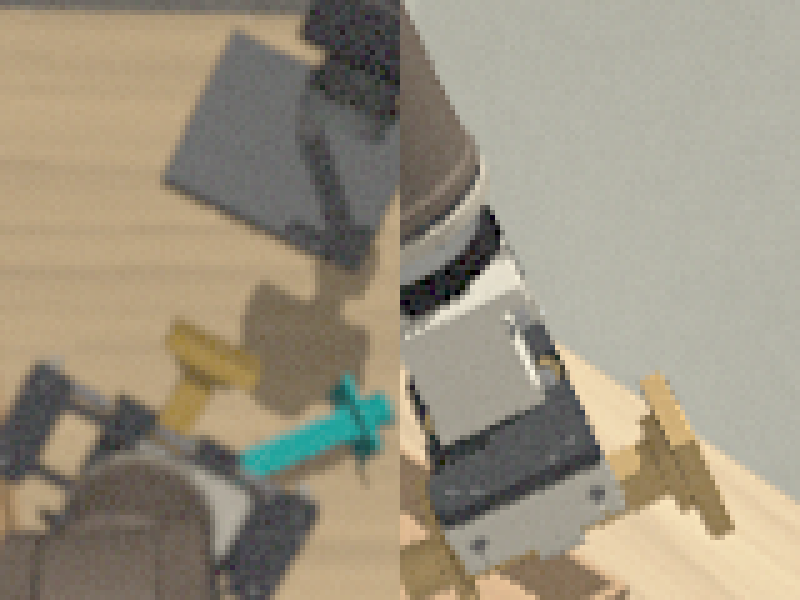

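```bash
python3 - <<'E'
from h import *
o=arm.observe(); Rt=R.from_rotvec(o["ee_rot"]).as_matrix(); G=o["position"]-.039*Rt[:,2]; Rc=Rt@F
c=lambda l:np.array(l)/1e3
mt=c([[70,30,-30],[70,-30,-30]]); pt=mont([[178,320],[260,361]],[350,95],5)
ms=c([[70,30,30],[70,-30,30],[70,-30,-30]]); ps=mont([[260,372],[295,440],[333,525]],[360,120],5)
f=lambda m,v:G+v[:3]+(m@R.from_rotvec(np.r_[v[3:],0,0,0][:3]).as_matrix().T)@Rc.T
res=lambda v:np.r_[proj("top",f(mt,v))-pt,proj("side",f(ms,v))-ps]
for n in(3,6):
    s=least_squares(lambda v:np.r_[res(v).ravel(),v[3:]*20],np.zeros(n)); v=s.x
    foot=f(c([[70,0,0]]),v)[0]
    ax=Rc@(R.from_rotvec(np.r_[v[3:],0,0,0][:3]).as_matrix()@[1,0,0])
    print(v.round(4),res(v).round(1).tolist(),"foot in lens",(LR.T@(foot-Lp)).round(4),np.arccos(ax@LR[:,0]))
E
```

```text
[ 0.0037 -0.0034  0.0013] [[0.1, -1.0], [0.8, -0.4], [-0.7, -0.4], [-0.6, -0.6], [0.1, 1.3]] foot in lens [-0.1546 -0.0027 -0.0012] 0.003977354490158611
[ 0.0025 -0.0039  0.0029  0.0174  0.0202  0.0077] [[-0.1, -0.7], [0.7, -0.3], [-0.6, -0.6], [-0.2, -0.5], [-0.1, 1.4]] foot in lens [-0.1547 -0.0031 -0.0007] 0.021563721240925832
```

```bash
python3 - <<'E'
from h import *
a=np.linspace(0,2*np.pi,361)
C=lambda x:Lp+np.c_[np.full(361,x),.029*np.cos(a),.029*np.sin(a)]@LR.T
for n,o in(("side",[472,145]),("top",[400,85])):
  for x in(0,.034):
    q=(proj(n,C(x))-o)*8+(400*(n=="side"),0)
    print(n,x,"left",q[q[:,0].argmin()].round(),"right",q[q[:,0].argmax()].round(),"top",q[q[:,1].argmin()].round(),"bot",q[q[:,1].argmax()].round())
g=least_squares(lambda w:(proj("top",[w[0],w[1],.428])-[443,71.3]).ravel(),[.9,-.3]).x
print("post",g,"from lens",g-Lp[:2],np.arctan2(*(g-Lp[:2])[::-1]),np.hypot(*(g-Lp[:2])))
E
```

```text
side 0 left [427. 204.] right [528. 364.] top [434. 192.] bot [521. 376.]
side 0.034 left [541. 156.] right [648. 308.] top [551. 140.] bot [638. 325.]
top 0 left [ 69. 227.] right [210. 298.] top [ 70. 226.] bot [208. 298.]
top 0.034 left [114. 142.] right [256. 214.] top [114. 142.] bot [255. 214.]
post [ 0.8498571  -0.30012902] from lens [ 0.0960571  -0.04702902] -0.45528854324577284 0.1069518309123651
```

Foot in the lens frame measures about (-155,-3,-1) mm, with tilt under 0.03 rad. The rim check puts the lens perhaps 3–4 mm lower than fitted. I make a small trim and then settle.

jog_arm --moves '[{"xyz":[0.04,0.02,0.02],"twist":[0,0,0],"grip":1},{"xyz":[0.08,0.03,0.04],"twist":[0,0,0],"grip":1},{"xyz":[0.08,0.03,0.04],"twist":[0,0,0],"grip":1},{"xyz":[0.08,0.03,0.04],"twist":[0,0,0],"grip":1},{"xyz":[0.08,0.03,0.04],"twist":[0,0,0],"grip":1}]'

```text
clock: 11.12
position: [0.5863, -0.168, 0.1738]
ee_rot: [0.621, 2.593, -0.148]
force: [-0.1, 0.5, -2.6]
width: 0.24
```

jog_arm --moves '[{"xyz":[0,0,0],"twist":[0,0,0],"grip":1},{"xyz":[0,0,0],"twist":[0,0,0],"grip":1},{"xyz":[0,0,0],"twist":[0,0,0],"grip":1},{"xyz":[0,0,0],"twist":[0,0,0],"grip":1}]'

```text
clock: 11.62
position: [0.5863, -0.1679, 0.1737]
ee_rot: [0.621, 2.593, -0.148]
force: [0.4, -0.9, -2.4]
width: 0.24
```

```bash
python3 - <<'E'
from h import *
plan(Lp-LR[:,0]*.23,LR); print(abs(arm.observe()["dq"]).max())
cv2.imwrite("pics/fin.png",arm.get_image("side"))
E
```

```text
xyz [-0.07 -0.01 -0.04] twist [ 0.01 -0.01 -0.02] clock 11.625 0.24034753006068282
0.0018485194482893202
```

View pics/fin.png

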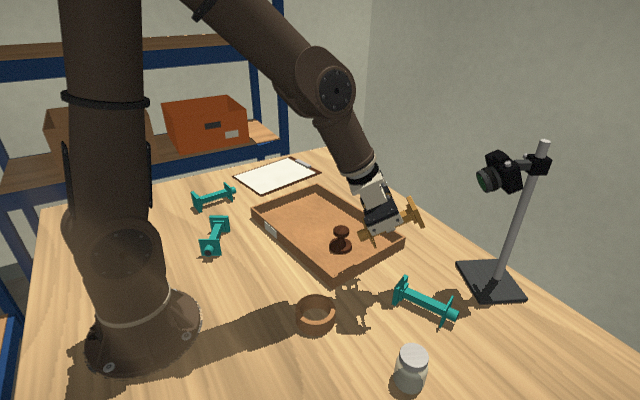

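The final picture shows the foot at (415,212) facing the lens at (487,180). Ornament (341,240), tape (315,313), jar (412,370) and the camera are where they started. I hand in.

```bash
python3 -c "
from cell import arm
print(arm.sign_off())"
```

```text
the job is handed in; nothing more can be done
None
```

I took the brass candlestick out of the tray and handed the job in at about 11.7 s. It is held by the stem in front of the camera with the foot underside towards the lens, touching nothing else as far as the pictures show. No verdict was reported.

**Last checks**
- **Pose:** from both views before a last small trim, the foot centre was about (-155, -3, -1) mm in the lens frame, with a tilt under 0.03 rad. The trim backed the foot off 5 mm and lowered it 2 mm, so it should now be about -160 mm. I confirmed the trim only from the reported arm pose and one side picture.
- **Grip:** the opening is 0.24, which matches the 22 mm stem. The wrist reads about 2.4–3 N against roughly 3.1 N for the candlestick, and the arm is still.
- **Other objects:** the camera, ornament, jar and tape looked unmoved in the final side picture.

**What failed or disagreed**
- **Missed first grasp:** the fingers shut above the stem, because they stood about 30 mm higher than the reported tool pose implied. I measured that from the pictures, corrected for it, and the second grasp held.
- **Lens height:** a check on the lens rim suggests the camera sits up to about 4 mm lower than I fitted it.
- **Post distance:** the post came out about 107 mm behind the fitted lens. The stated 150 mm is from the stand's origin, so the two may not be comparable. Its direction agreed with the fitted camera direction to within about 0.01 rad.

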